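# Lay the yellow panel against the cutting rule

### The arm

A 6-joint arm with a two-finger parallel gripper is mounted at the origin on the work surface. World frame = base frame: x ahead of the robot, y to its left, z up, the work surface at z = 0. Lengths are in m, angles in rad, forces in N, time in s.
With the tool pointing down it reaches from about 0.35 to 0.85 m from the base axis. Payload 8.1 kg.
Tool frame: the origin (TCP) lies at the very end of the fingers, on their centre line; the grasp point (between the pads) lies robot.tcp_to_grasp behind it (robot.tcp_to_grasp is the distance from the TCP to the grasp point, in m); z points along the fingers, y is the line along which they close (so a half turn about z gives the same grasp; the last joint's range is limited). The gripper opens to 93 mm and grips with 3 to 60 N. Pads are 15 mm wide; open, the fingers measure 128 mm over their backs; the gripper's body (75 mm by 188 mm) begins 65 mm behind the grasp point.
Start: joints at [1.26, 0.13, 1.488, -0, 1.523, -0.085], TCP at [0.134, 0.585, 0.219] pointing down, gripper open.
Joint ranges: [-2.96, 2.96], [-0.89, 2.26], [0.02, 2.5], [-1.34, 4.48], [0, 2.73], [-2.66, 2.66]. Speed limits (rad/s): [2.39, 2.39, 2.79, 3.14, 3.14, 3.14].

### API

Orientations are given as a rotation vector (axis times angle).
In Python, from plant import robot gives the robot as it stands. The module is installed in compiled form; this text tells all that it offers.
- The arm moves only by the shell command python3 -m pendant 'ROWS' [FORCE]. ROWS is JSON, a list that holds one entry, the list of rows, each a list of 5 numbers: the opening, from 0 (shut) to 1 (fully open), then the shift along the tool's x, y, z in cm, then the turn about the tool's z in degrees. In form: [[[fingers, x, y, z, roll], ...]]. A call has 1 to 8 rows; each row shifts and turns the commanded pose from where the row before left it, along the tool's axes as they then stand; what a row does not reach is not made up. A row lasts 1/10 s, in which the tool goes at most 50 mm and 8.59 degrees, less where a joint would pass 70% of its speed; a pose out of reach is approached as far as the arm can. A call is refused whole if a number of a shift passes 5 or a number of a turn 8.59, either way. A call with a gripper value outside its range is refused whole. The fingers move at their own pace and stop on an object; FORCE is the grip in N (left out, the last holds). Time passes only in rows, so rows that do not move let the fingers close. It gives the time, the measured TCP pose, the force, the opening and the grip force at its end, in the units of the state.
- robot.read_state(): the state, without advancing time (a new reading comes with each control period).
- robot.read_camera(name): name is "scene" or "top"; returns a dict with "img" (384x512x3 uint8, blue, green, red), "K" (3x3 intrinsics, pixels), "pose" (4x4, takes a point from camera to world coordinates). Camera axes: x right, y up, looking along -z (the intrinsics and any distortion apply to the point x, -y, -z); pixel columns grow to the right and rows downward; lengths in m; the calibration is good to about 2 mm. A picture is of the moment at which its call begins. There is no depth.
- robot.close_job(): hands the job in; it is judged then, once.
The state is a dict: "t": time; "q": joint angles; "dq": joint speeds; "joint_torque": joint torques, N m; "tool_pos": TCP position; "orientation": TCP orientation; "force": force on the tool from outside, world axes, zero at the start; "wrist_torque": the same for the moment, N m; "opening": finger opening in m; "gripper_force": force on a finger pad.
Only numpy, scipy, OpenCV 4.12 (cv2) and the standard library are available. Lean on these libraries where they do the work, as an engineer would, in place of code of your own. Each camera call takes 0.05 s, during which the arm holds its last target. There are 200 camera calls.

### The job

Push the standing yellow panel over with the fingers so that it lies flat on the pink cutting mat, painted face up, then push it along the mat until the whole of the edge that was its top lies flush against the steel rule. Only push it: never pick it up. Leave the blue panel standing and everything else where it is.

Things in the scene. Friction and masses are not known exactly. Their poses are not given: they have to be found in the camera images.
- yellow_panel: Solid wooden painting panel, 120 mm wide (y), 130 high (z), 22 thick (x), about 0.25 kg. Face (-x side) and rims yellow, back (+x) bare wood. It starts standing on its lower edge on the mat, face to the robot, back to the rule. Origin: middle of the lower edge's underside; lying face up, its x points down and the origin is 11 mm above the mat. Tips if pushed near the top, slides if pushed low.
- yellow_panel_top_l (a point): +y end of the yellow panel's top edge, mid-thickness: (0, 60, 130) mm in its frame.
- yellow_panel_top_r (a point): -y end of the yellow panel's top edge, mid-thickness: (0, -60, 130) mm in its frame.
- mat: Pink cutting mat with grid lines, fixed to the table, 340 mm (its x) by 640 mm (its y), 3 mm thick. Origin: centre of its underside, on the table top. The panels stand on its near (-x) half, one on the left and one on the right.
- rule_face (a point): Middle of the near face of the steel rule, at mat height: (120, 0, 3) mm in the mat's frame and with the mat's axes. The rule is a fixed steel bar along the mat's y, 600 mm long, 30 mm wide and 12 mm high above the mat, its face looking to the mat's -x; a low black screw head near either end.
- blue_panel: (a bystander, leave alone) A panel of the same size and make as the yellow one, but blue, standing on the other half of the mat. Origin: centre of its lower edge.
- knife: (a bystander, leave alone) Utility knife with a yellow handle and blue nose, 140 mm long (its x), 26 mm wide, 18 mm high, lying on the mat between the places of the two panels, about square to the rule. Origin: underside, middle.
- glue: (a bystander, leave alone) White glue bottle with orange cap, 56 mm across, 150 mm high, left of the mat. Origin: centre of its underside.
- paint_jar: (a bystander, leave alone) Red paint jar with white lid, 60 mm across, 70 mm high, left of the mat. Origin: centre of its underside.
- tape: (a bystander, leave alone) Cardboard-brown tape roll lying flat, 90 mm across, 24 mm high, right of the mat. Origin: centre of its underside.
- water_mug: (a bystander, leave alone) Blue ceramic mug, 76 mm across, 85 mm high, right of the mat. Origin: centre of its underside.
- offcut: (a bystander, leave alone) Wooden offcut, 50 x 90 x 20 mm, beyond the mat. Origin: centre of its underside.

How it is judged:
By the outcome, as a careful person would: the job done as asked, in the order asked, and still so for the second after the job is handed in, with the robot touching nothing.
It also fails if it takes over 51 s, if anything falls off the work surface, if the arm or the gripper's body presses on something with over 40 N, if the wrist force passes 120 N, or if a joint passes its speed limit or range.

## Working session

There is one attempt and no reset: what is moved stays moved. The work goes in short steps, Python scripts to look and compute and a shell command to move; the robot and the scene stay as the last step left them, time stands still between calls to the robot, and variables do not carry over. Pictures are saved under pics/ and viewed, at most 10 in all, crops included, and the job is handed in when it is done.

```bash
mkdir -p pics
python3 - <<'E'
from plant import robot
import cv2
for n in("scene","top"):
    c=robot.read_camera(n); cv2.imwrite(f"pics/{n}0.png",c["img"]); print(n,c["K"].tolist(),c["pose"].round(3).tolist(), [k for k in c])
s=robot.read_state(); print(s, robot.tcp_to_grasp)
E
```

```text
scene [[351.79191561157523, 0.0, 248.83225741688727], [0.0, 351.79191561157523, 189.49335067212093], [0.0, 0.0, 1.0]] [[0.85, -0.323, 0.416, 1.161], [0.526, 0.529, -0.666, -0.884], [-0.005, 0.785, 0.62, 0.909], [0.0, 0.0, 0.0, 1.0]] ['img', 'K', 'pose']
top [[470.93939235692307, 0.0, 259.51960114452396], [0.0, 470.93939235692307, 186.7757282959145], [0.0, 0.0, 1.0]] [[0.022, 0.991, -0.135, 0.422], [-1.0, 0.023, 0.005, -0.013], [0.008, 0.135, 0.991, 1.664], [0.0, 0.0, 0.0, 1.0]] ['img', 'K', 'pose']
{'t': 0.1, 'q': array([ 1.25958407e+00,  1.31072531e-01,  1.48914186e+00,  1.12137674e-05,
        1.52302679e+00, -8.53957716e-02]), 'dq': array([-5.36616213e-05, -5.48471798e-04, -1.19467084e-03,  1.08847199e-04,
       -4.49047775e-04,  1.08329593e-03]), 'joint_torque': array([ 2.01860785e-03, -5.61337996e+01, -4.93095660e+01,  7.70624634e-02,
        2.92063330e-02, -1.01029689e-04]), 'tool_pos': array([0.13415633, 0.58428665, 0.21771586]), 'orientation': array([-3.53921431e-01, -3.12125425e+00,  2.53500390e-03]), 'force': array([-0.45101058,  0.12870461, -0.39935471]), 'wrist_torque': array([ 0.06761766, -0.03369469, -0.01682003]), 'gripper_force': 0.0, 'opening': 0.09289041066205109} 0.0188
```

View pics/scene0.png

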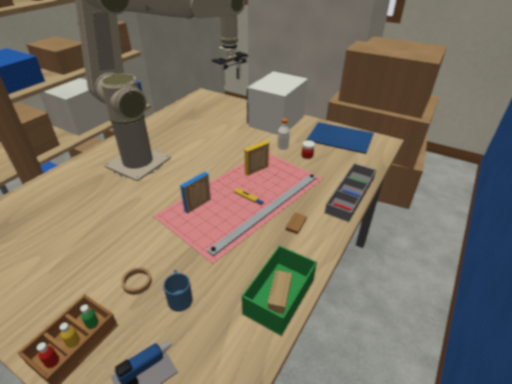

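View pics/top0.png

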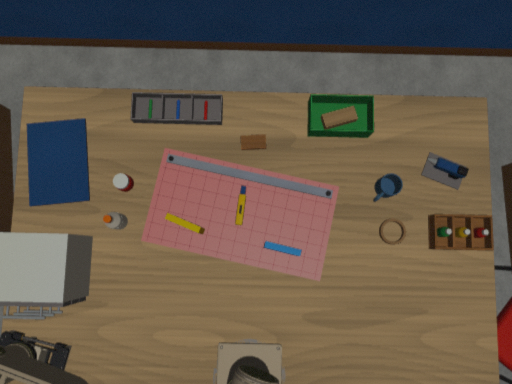

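The top view shows the yellow panel near px (185,224), the blue one at (282,249), the knife at (241,205), and the rule from (170,158) to (328,193). The yellow panel looks yawed relative to the rule.

```bash
cat > h.py <<'E'
import numpy as np, cv2
from plant import robot
F=np.diag([1,-1,-1.])
def proj(c,P):
    R=c["pose"][:3,:3]; t=c["pose"][:3,3]
    q=(np.atleast_2d(P)-t)@R@F; q=q@c["K"].T
    return q[:,:2]/q[:,2:]
def back(c,uv,z):
    uv=np.atleast_2d(uv); d=np.c_[uv,np.ones(len(uv))]@np.linalg.inv(c["K"]).T@F@c["pose"][:3,:3].T
    t=c["pose"][:3,3]; return t+d*((z-t[2])/d[:,2])[:,None]
def mask(c,lo,hi,box):
    m=cv2.inRange(cv2.cvtColor(c["img"],cv2.COLOR_BGR2HSV),np.array(lo),np.array(hi))
    k=np.zeros_like(m); x0,y0,x1,y1=box; k[y0:y1,x0:x1]=m[y0:y1,x0:x1]; return k
E
python3 - <<'E'
from h import *
c=robot.read_camera("top")
# mat
m=mask(c,(165,60,80),(180,255,255),(130,140,345,285))|mask(c,(0,60,120),(4,255,255),(130,140,345,285))
cs,_=cv2.findContours(m,cv2.RETR_EXTERNAL,cv2.CHAIN_APPROX_NONE); k=max(cs,key=cv2.contourArea)[:,0]
W=back(c,k,0.003)[:,:2]; r=cv2.minAreaRect((W*1000).astype(np.float32)); print("mat",r, cv2.boxPoints(r).round())
# rule screw heads
print("screws",back(c,[[170.5,158.5],[328.5,193.5]],0.015).round(4))
for n,lo,hi,b in(("yel",(20,120,80),(35,255,255),(155,205,215,245)),("blue",(95,120,80),(125,255,255),(255,235,310,265))):
    y=mask(c,lo,hi,b); k=cv2.findNonZero(y)[:,0]; W=back(c,k,0.133)[:,:2]
    r=cv2.minAreaRect((W*1000).astype(np.float32)); print(n,len(k),r,cv2.boxPoints(r).round().tolist())
cv2.imwrite("pics/crop1.png",cv2.resize(c["img"][140:290,130:350],None,fx=3.6,fy=3.6,interpolation=cv2.INTER_CUBIC))
E
```

```text
mat ((553.3212890625, 42.844757080078125), (637.2158203125, 336.2927551269531), 78.64105987548828) [[ 326. -236.]
 [ 655. -303.]
 [ 781.  322.]
 [ 451.  388.]]
screws [[ 0.74    0.2966  0.015 ]
 [ 0.6275 -0.2662  0.015 ]]
yel 248 ((505.21746826171875, 220.18890380859375), (130.56951904296875, 21.026573181152344), 68.62158203125) [[472.0, 163.0], [491.0, 156.0], [539.0, 277.0], [519.0, 285.0]]
blue 218 ((431.28070068359375, -99.38516235351562), (116.36650085449219, 18.660818099975586), 77.33732604980469) [[409.0, -154.0], [428.0, -158.0], [453.0, -45.0], [435.0, -41.0]]
```

View pics/crop1.png

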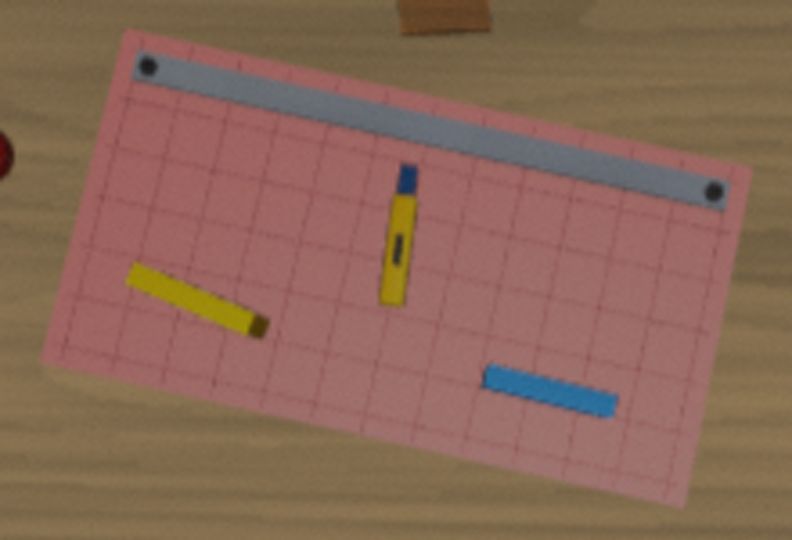

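Measured so far:
- **Mat:** centre is about (553,43) mm, yaw −11.4°. The fitted size of 637×336 matches the given one, and the rule yaw of −11.3° agrees.
- **Yellow panel:** top centre is about (507,225) mm, yaw about −21.4°. The dark patch is its −y rim, so the fitted 130 length is really 120.

I will approach with half-open fingers in line with the panel.

```bash
cat >> h.py <<'E'
from scipy.spatial.transform import Rotation as Rot
def togo(x,y,z,yaw):
    "shift (cm, present tool axes) and roll (deg) to TCP x,y,z [m] with tool y line at yaw [deg]"
    s=robot.read_state(); R=Rot.from_rotvec(s["orientation"]).as_matrix()
    d=R.T@(np.array([x,y,z])-s["tool_pos"])*100
    now=np.degrees(np.arctan2(-R[0,1],R[1,1]))
    print("t",round(s["t"],2),"pos",s["tool_pos"].round(4),"yaw",now.round(2),"F",s["force"].round(1),"open",round(s["opening"],3),"| shift",d.round(2),"roll",round(now-yaw,2))
E
python3 -c "
from h import *
togo(.462,.243,.219,-21.4)"
```

```text
t 0.15 pos [0.1342 0.5843 0.2178] yaw -12.94 F [0.3 0.4 1.4] open 0.093 | shift [-39.59 -25.93  -0.09] roll 8.46
```

```bash
python3 -m pendant '[[[0.7,-4,-2.6,0,0],[0.7,-4,-2.6,0,0],[0.7,-4,-2.6,0,0],[0.7,-4,-2.6,0,0],[0.7,-4,-2.6,0,0],[0.7,-4,-2.6,0,0],[0.7,-4,-2.6,0,0],[0.7,-4,-2.6,0,0]]]' && python3 -c "
from h import *
togo(.462,.243,.219,-21.4)"
```

```text
t: 0.95
tool_pos: [0.4005, 0.3088, 0.2186]
orientation: [0.354, 3.122, 0.0]
force: [0.5, 0.3, 0.4]
opening: 0.0648
gripper_force: 0.0
t 0.95 pos [0.4005 0.3088 0.2186] yaw -12.93 F [0.5 0.3 0.4] open 0.065 | shift [-7.46 -5.03 -0.04] roll 8.47
```

```bash
python3 -m pendant '[[[0.7,-3.7,-2.5,0,0],[0.7,-3.7,-2.5,0,0],[0.7,0,0,0,4.25],[0.7,0,0,0,4.25],[0.7,0,0,3.5,0],[0.7,0,0,3.5,0],[0.7,0,0,3.4,0],[0.7,0,0,0,0]]]'
python3 - <<'E'
from h import *
togo(.462,.243,.115,-21.4)
c=robot.read_camera("top"); cv2.imwrite("pics/top2.png",cv2.resize(c["img"][140:290,130:350],None,fx=3.6,fy=3.6,interpolation=cv2.INTER_CUBIC))
E
```

```text
t: 1.75
tool_pos: [0.4566, 0.2434, 0.109]
orientation: [-0.583, -3.079, 0.008]
force: [-0.7, -0.3, -0.2]
opening: 0.0652
gripper_force: 0.0
t 1.75 pos [0.4566 0.2434 0.109 ] yaw -21.44 F [-0.7 -0.3 -0.2] open 0.065 | shift [-0.51  0.15 -0.6 ] roll -0.04
```

View pics/top2.png

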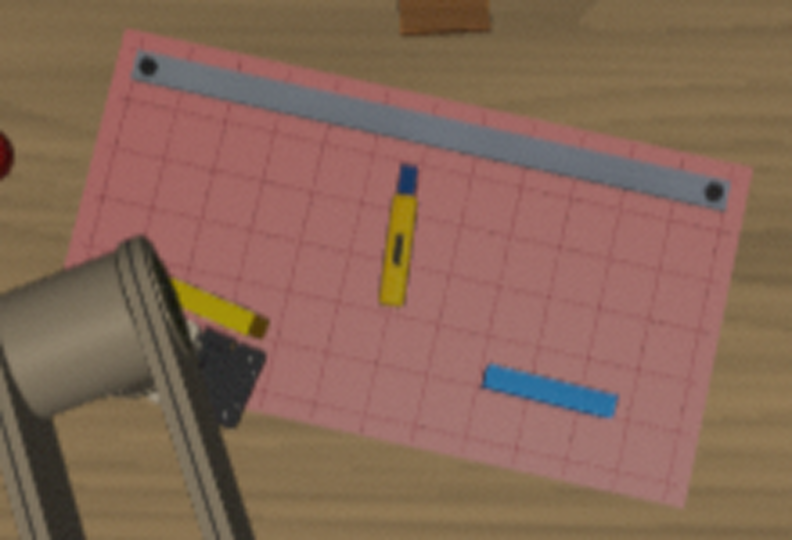

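The gripper sits in front of the panel's face, parallel to it, and the panel hasn't moved (px ~(225,308) in the crop). Now the slow push near the top.

```bash
python3 -m pendant '[[[0.7,-0.8,0,-0.8,0],[0.7,-0.8,0,0,0],[0.7,-0.8,0,0,0],[0.7,-0.4,0,0,0],[0.7,-0.4,0,0,0],[0.7,-0.4,0,0,0],[0.7,-0.4,0,0,0],[0.7,-0.4,0,0,0]]]'; python3 -m pendant '[[[0.7,-0.4,0,0,0],[0.7,-0.4,0,0,0],[0.7,-0.4,0,0,0]]]'
python3 - <<'E'
from h import *
togo(.462,.243,.115,-21.4)
c=robot.read_camera("scene"); cv2.imwrite("pics/sc3.png",cv2.resize(c["img"][120:260,150:330],None,fx=4,fy=4,interpolation=cv2.INTER_CUBIC))
E
```

```text
t: 2.6
tool_pos: [0.5016, 0.2289, 0.1225]
orientation: [-0.584, -3.087, 0.0]
force: [0.3, -0.3, -0.4]
opening: 0.0647
gripper_force: 0.0
t: 2.9
tool_pos: [0.5129, 0.2245, 0.1226]
orientation: [-0.584, -3.087, 0.0]
force: [-0.0, -0.2, -0.8]
opening: 0.0651
gripper_force: 0.0
t 2.9 pos [0.5129 0.2245 0.1226] yaw -21.44 F [-0.  -0.2 -0.8] open 0.065 | shift [ 5.42 -0.14  0.76] roll -0.04
```

View pics/sc3.png

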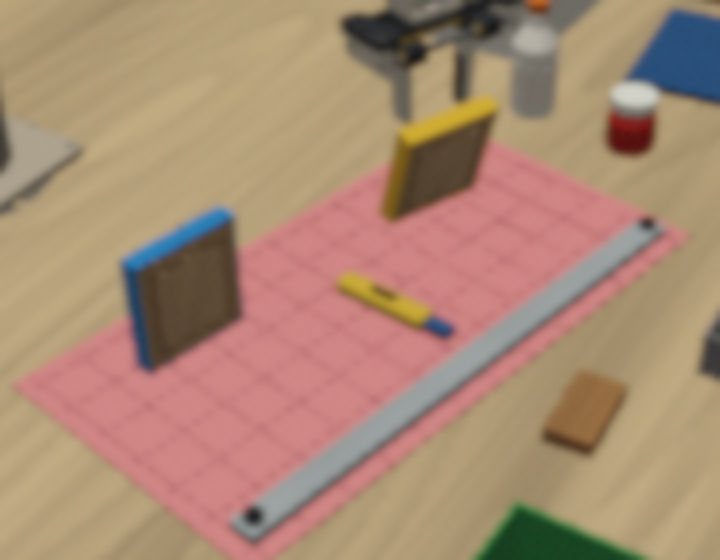

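The panel's top (crop px ~(445,120)) is leaning towards the rule and the fingers are behind it. It's near its balance point, so I push on.

```bash
python3 -m pendant '[[[0.7,-0.4,0,0,0],[0.7,-0.4,0,0,0],[0.7,-0.4,0,0,0],[0.7,-0.4,0,0,0],[0.7,-0.4,0,0,0],[0.7,0,0,0,0],[0.7,0,0,0,0],[0.7,0,0,0,0]]]';  python3 - <<'E'
from h import *
togo(.462,.243,.115,-21.4)
c=robot.read_camera("scene"); a=cv2.resize(c["img"][120:260,150:330],None,fx=4,fy=4,interpolation=cv2.INTER_CUBIC)
cv2.imwrite("pics/sc4.png",a)
E
```

```text
t: 3.75
tool_pos: [0.5311, 0.2174, 0.1226]
orientation: [-0.584, -3.087, 0.0]
force: [0.1, -0.2, 0.1]
opening: 0.0647
gripper_force: 0.0
t 3.75 pos [0.5311 0.2174 0.1226] yaw -21.43 F [ 0.1 -0.2  0.1] open 0.065 | shift [ 7.37 -0.14  0.76] roll -0.03
```

View pics/sc4.png

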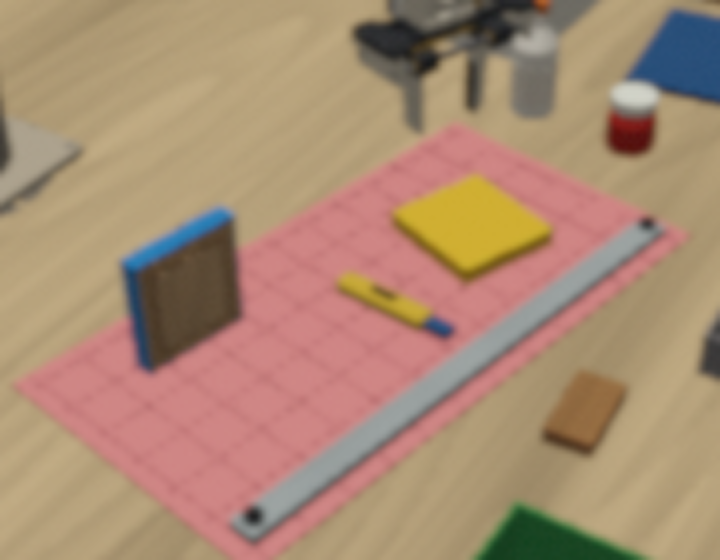

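The panel lies flat, yellow face up (crop px corners (393,218), (475,177), (551,232), (467,275)), and nothing else has moved. Next I fit its pose.

```bash
cat >> h.py <<'E'
from scipy.optimize import minimize
def outline(c,p):
    "p = x,y of lying panel centre, yaw(deg, of its width line); hull of projected box"
    a=np.radians(p[2]); X=np.array([np.cos(a),np.sin(a)]); Y=np.array([-X[1],X[0]])
    P=[np.r_[p[0]*X[0]*0+np.array(p[:2])+i*.065*X+j*.06*Y,z] for i in(-1,1) for j in(-1,1) for z in(.003,.025)]
    return cv2.convexHull(proj(c,P).astype(np.float32))[:,0]
def fit(c,p0,box):
    m=mask(c,(18,110,60),(36,255,255),box); S=8
    M=cv2.resize(m[box[1]:box[3],box[0]:box[2]],None,fx=S,fy=S,interpolation=cv2.INTER_LINEAR)>127
    def cost(p):
        h=((outline(c,p)-box[:2]+.5)*S); k=np.zeros(M.shape,np.uint8); cv2.fillPoly(k,[h.round().astype(np.int32)],1)
        return 1-(M&(k>0)).sum()/(M|(k>0)).sum()
    r=min((minimize(cost,[p0[0],p0[1],p0[2]+d],method="Nelder-Mead",options=dict(initial_simplex=np.array([p0[0],p0[1],p0[2]+d])+np.array([[0,0,0],[.02,0,0],[0,.02,0],[0,0,6]]),xatol=1e-4,fatol=1e-4)) for d in(-5,5)),key=lambda r:r.fun)
    return r.x,r.fun
O=np.array([.5533,.0428]); TH=-11.36
def report(p):
    a=np.radians(TH); R=np.array([[np.cos(a),-np.sin(a)],[np.sin(a),np.cos(a)]])
    b=np.radians(p[2]); X=np.array([np.cos(b),np.sin(b)]); Y=np.array([-X[1],X[0]])
    for n,q in(("centre",0*X),("top_l",.065*X+.06*Y),("top_r",.065*X-.06*Y),("bot_mid",-.065*X)):
        w=np.array(p[:2])+q; print(n,"world",w.round(4),"mat",((w-O)@R*1000).round(1))
E
python3 - <<'E'
from h import *
c=robot.read_camera("scene"); p,f=fit(c,[.585,.19,-21],(244,160,292,192)); print(p,f); report(p)
# rule near face, mat frame check with known geometry in scene view
t=robot.read_camera("top"); p,f=fit(t,[.585,.19,-21],(160,185,225,240)); print("top",p,f); 
cv2.imwrite("pics/top5.png",t["img"])
E
```

```text
[  0.57810578   0.20088614 -23.72337546] 0.12455532782057621
centre world [0.5781 0.2009] mat [ -6.8 159.9]
top_l world [0.6618 0.2297] mat [ 69.5 204.6]
top_r world [0.6135 0.1198] mat [43.8 87.3]
bot_mid world [0.5186 0.227 ] mat [-70.3 173.8]
top [  0.63296006   0.17689704 -22.7266889 ] 0.29952204921399495
```

```bash
python3 -m pendant '[[[0.7,3,0,0,0],[0.7,3,0,0,0],[0.7,0,0,0,-5],[0.7,0,0,0,-5],[0.7,0,0,0,0]]]';  python3 -c "
from h import *
togo(.4725,.2243,.008,-11.36)
g=robot.read_camera('top')
b=back(g,[[113,221]],.10); print(b)"
```

```text
t: 4.4
tool_pos: [0.4752, 0.2395, 0.1228]
orientation: [0.31, 3.126, 0.0]
force: [-0.3, 0.5, -0.3]
opening: 0.0649
gripper_force: 0.0
t 4.4 pos [0.4752 0.2395 0.1228] yaw -11.33 F [-0.3  0.5 -0.3] open 0.065 | shift [-0.03 -1.55 11.48] roll 0.03
[[0.50874243 0.46061322 0.1       ]]
```

```bash
python3 -m pendant '[[[0.7,0,-1.5,3,0],[0.7,0,0,3,0],[0.7,0,0,3,0],[0.7,0,0,2,0],[0.7,0,0,0.4,0],[0.7,0,0,0,0]]]';  python3 - <<'E'
from h import *
togo(.4725,.2243,.008,-11.36)
t=robot.read_camera("scene"); cv2.imwrite("pics/sc6.png",cv2.resize(t["img"][120:260,150:330],None,fx=4,fy=4,interpolation=cv2.INTER_CUBIC))
E
```

```text
t: 5.05
tool_pos: [0.472, 0.2243, 0.0082]
orientation: [-0.315, -3.124, 0.001]
force: [0.1, -1.0, 0.2]
opening: 0.0651
gripper_force: 0.0
t 5.05 pos [0.472  0.2243 0.0082] yaw -11.53 F [ 0.1 -1.   0.2] open 0.065 | shift [-0.05  0.01  0.02] roll -0.17
```

View pics/sc6.png

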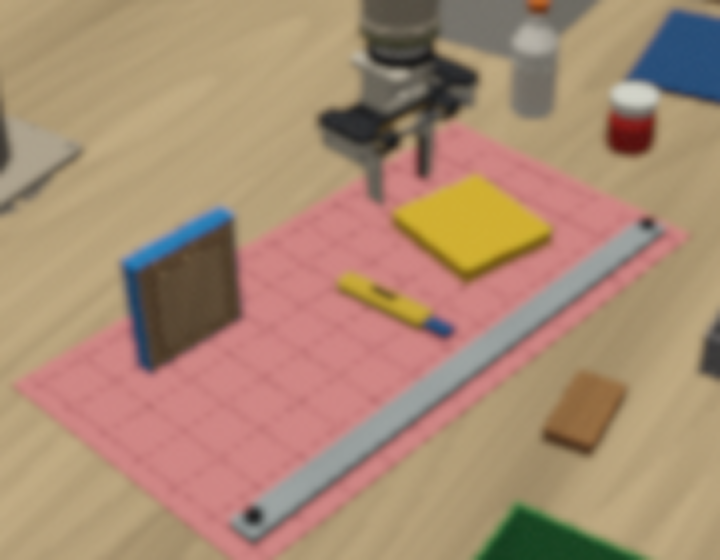

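The fingers stand on the mat behind the panel's trailing edge (crop px (375,195), (424,172)), clear of everything. Now I push along the mat's x.

```bash
python3 -m pendant '[[[0.7,-1,0,0,0],[0.7,-1,0,0,0],[0.7,-0.6,0,0,0],[0.7,-0.6,0,0,0],[0.7,-0.6,0,0,0],[0.7,-0.6,0,0,0],[0.7,-0.6,0,0,0],[0.7,-0.6,0,0,0]]]';python3 -m pendant '[[[0.7,-0.6,0,0,0],[0.7,-0.6,0,0,0],[0.7,-0.6,0,0,0],[0.7,-0.6,0,0,0]]]';  python3 - <<'E'
from h import *
togo(.4725,.2243,.008,-11.36)
t=robot.read_camera("scene"); p,f=fit(t,[.62,.19,-11],(255,150,302,192)); print(p,f); report(p)
cv2.imwrite("pics/sc7.png",cv2.resize(t["img"][140:220,210:330],None,fx=6,fy=6,interpolation=cv2.INTER_CUBIC))
E
```

```text
t: 5.9
tool_pos: [0.5277, 0.2133, 0.0085]
orientation: [-0.313, -3.126, 0.0]
force: [-0.6, 0.2, -0.3]
opening: 0.065
gripper_force: 0.6
t: 6.3
tool_pos: [0.5513, 0.2086, 0.0086]
orientation: [-0.313, -3.126, -0.0]
force: [-0.7, 0.8, -0.2]
opening: 0.0652
gripper_force: 0.4
t 6.3 pos [0.5513 0.2086 0.0086] yaw -11.44 F [-0.7  0.8 -0.2] open 0.065 | shift [ 8.04 -0.03  0.06] roll -0.08
[  0.62145269   0.20085088 -10.05015481] 0.10223605348086673
centre world [0.6215 0.2009] mat [ 35.7 168.4]
top_l world [0.6959 0.2486] mat [ 99.3 229.8]
top_r world [0.675  0.1304] mat [102.  109.9]
bot_mid world [0.5575 0.2122] mat [-29.3 166.9]
```

View pics/sc7.png

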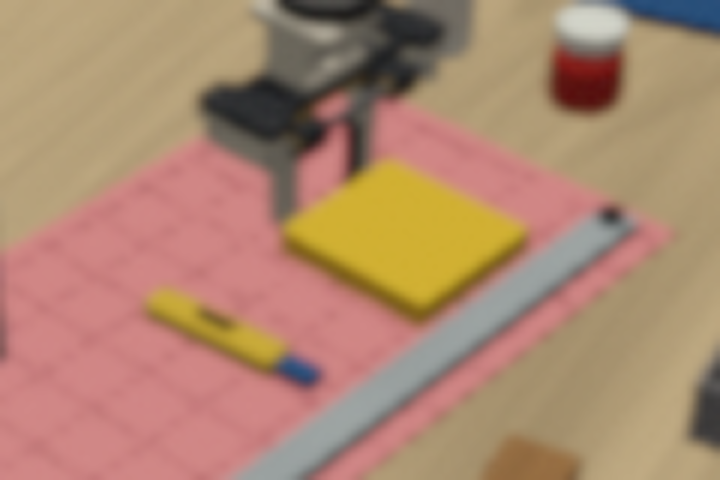

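The panel is now square to the rule, with a gap of ~17 mm (near corner at crop px (421,318)). I push on slowly and watch the force.

```bash
python3 -m pendant '[[[0.7,-0.3,0,0,0],[0.7,-0.3,0,0,0],[0.7,-0.3,0,0,0],[0.7,-0.3,0,0,0],[0.7,-0.2,0,0,0],[0.7,0,0,0,0]]]';python3 -m pendant '[[[0.7,-0.1,0,0,0],[0.7,-0.1,0,0,0],[0.7,0,0,0,0]]]'
```

```text
t: 6.95
tool_pos: [0.5644, 0.206, 0.0086]
orientation: [-0.313, -3.125, 0.0]
force: [-3.6, 0.3, 2.6]
opening: 0.0648
gripper_force: 1.6
t: 7.25
tool_pos: [0.5644, 0.206, 0.0085]
orientation: [-0.312, -3.122, 0.001]
force: [-12.7, 2.0, 10.1]
opening: 0.065
gripper_force: 6.2
```

```bash
python3 -m pendant '[[[0.7,-0.1,0,0,0],[0.7,0,0,0,0]]]'
```

```text
t: 7.45
tool_pos: [0.5645, 0.2059, 0.0085]
orientation: [-0.312, -3.12, 0.001]
force: [-17.9, 1.9, 13.1]
opening: 0.0655
gripper_force: 8.6
```

```bash
python3 -m pendant '[[[0.7,-0.1,0,0,0],[0.7,0,0,0,0]]]'
```

```text
t: 7.65
tool_pos: [0.5645, 0.2059, 0.0084]
orientation: [-0.311, -3.118, 0.001]
force: [-20.8, 2.3, 16.4]
opening: 0.0651
gripper_force: 10.9
```

The fingers have stopped and force builds (~20 N), so the panel is seated against the rule. I back off, lift and check.

```bash
python3 -m pendant '[[[0.7,0.2,0,0,0],[0.7,0.2,0,0,0],[0.7,0.2,0,0,0],[0.7,1,0,0,0],[0.7,2,0,0,0],[0.7,0,0,-4,0],[0.7,0,0,-4,0],[0.7,0,0,-4,0]]]';python3 -m pendant '[[[0.7,4,0,0,0],[0.7,4,0,0,0],[0.7,4,0,0,0],[0.7,0,0,0,0]]]';  python3 - <<'E'
from h import *
for n,b in(("scene",(255,150,310,196)),("top",(155,160,230,225))):
    t=robot.read_camera(n); p,f=fit(t,[.635,.2,-11],b); print(n,p,f); report(p)
    a=t["img"][145:205,240:330] if n=="scene" else t["img"][150:230,150:255]
    cv2.imwrite(f"pics/end_{n}.png",cv2.resize(a,None,fx=7,fy=7,interpolation=cv2.INTER_CUBIC))
E
```

```text
t: 8.45
tool_pos: [0.5324, 0.2122, 0.1297]
orientation: [-0.313, -3.126, 0.0]
force: [1.0, 0.4, -0.2]
opening: 0.0654
gripper_force: 0.0
t: 8.85
tool_pos: [0.411, 0.2365, 0.1275]
orientation: [-0.31, -3.124, 0.001]
force: [-0.0, 0.7, 0.9]
opening: 0.0651
gripper_force: 0.0
scene [ 0.63263563  0.20174298 -8.71697772] 0.1451207641985649
centre world [0.6326 0.2017] mat [ 46.5 171.5]
top_l world [0.706  0.2512] mat [108.6 234.4]
top_r world [0.6878 0.1326] mat [114.2 114.5]
bot_mid world [0.5684 0.2116] mat [-18.5 168.5]
top [  0.64044468   0.19656686 -11.26105749] 0.02857860612005647
centre world [0.6404 0.1966] mat [ 55.1 167.9]
top_l world [0.7159 0.2427] mat [120. 228.]
top_r world [0.6925 0.125 ] mat [120.3 108. ]
bot_mid world [0.5767 0.2093] mat [ -9.9 167.8]
```

View pics/end_scene.png

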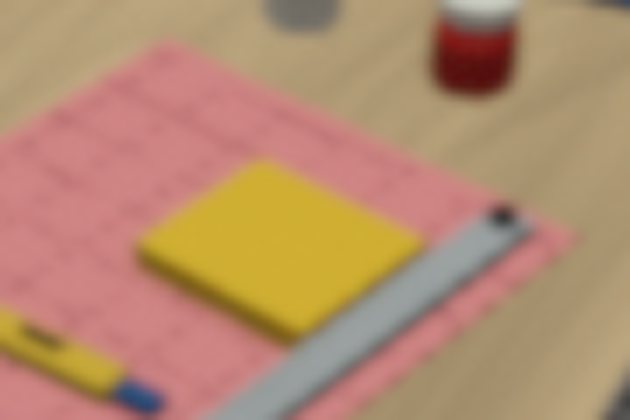

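View pics/end_top.png

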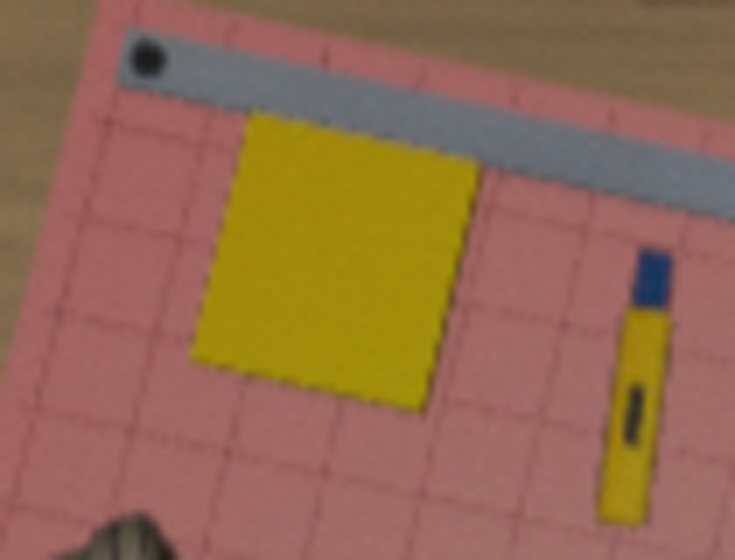

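The top-camera fit (IoU 0.97) puts both ends of the top edge at mat x = 120.0 and 120.3 mm, which is the rule face. Both pictures show no gap along the edge (top crop px (250,112) to (480,160)), and the knife is untouched. Handing in.

```bash
python3 -c "
from plant import robot
print(robot.close_job())"
```

```text
the job is handed in; nothing more can be done
None
```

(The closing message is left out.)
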